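# Bring the pepper mill to the front of the spice carousel and hold it there

## Robot

A 7-joint arm with a two-finger parallel gripper is mounted at the origin on the work surface. World frame = base frame: x ahead of the robot, y to its left, z up, the work surface at z = 0. Lengths are in m, angles in rad, forces in N, time in s.
With the tool pointing down it reaches from about 0.425 to 0.925 m from the base axis. Payload 6.8 kg.
Tool frame: the origin (TCP) lies at the very end of the fingers, on their centre line; the grasp point (between the pads) lies 19 mm behind it; z points along the fingers, y is the line along which they close (so a half turn about z gives the same grasp; the last joint's range is limited). The gripper opens to 85 mm and grips with 20 to 120 N. Pads are 22 mm wide; open, the fingers measure 114 mm over their backs; the gripper's body (76 mm by 85 mm) begins 54 mm behind the grasp point. The pads swing forward as they close: fully open they stand 13 mm farther back than shut.
Start: joints at [-1.379, 0.477, 0.022, 1.555, -0.011, 1.109, -0.083], TCP at [0.199, 0.645, 0.231] pointing down, gripper open.
Joint ranges: [-2.96, 2.96], [-0.34, 2.1], [-1.41, 1.46], [0.24, 2.44], [-1.37, 4.51], [0.17, 1.92], [-2.96, 2.96]. Speed limits (rad/s): [2.39, 2.39, 3.14, 3.14, 3.14, 3.14, 3.14].

## Interface

Orientations are given as a unit quaternion [w, x, y, z].
In Python, from station import * gives the robot as it stands.
- The arm moves only by the tool jog_arm, never from a script. Its argument "moves" is one flat list of numbers, 7 for each row, row after row: the shift along the tool's x, y, z normalised to -1 to 1, where 1 is 20 mm, then the turn, a rotation vector about the tool's x, y, z normalised to -1 to 1, where 1 is 4 degrees, then the opening, from 0 (shut) to 1 (fully open). In form: [x, y, z, rx, ry, rz, claw, x, y, z, rx, ry, rz, claw, ...]. A call has exactly 8 rows; each row shifts and turns the commanded pose from where the row before left it, along the tool's axes as they then stand; what a row does not reach is not made up. A row lasts 1/12 s, in which the tool goes at most 41.7 mm and 7.16 degrees, less where a joint would pass 70% of its speed; a pose out of reach is approached as far as the arm can. A call with a number of a shift or a turn outside -1 to 1 is refused whole. A call with a gripper value outside its range is refused whole. The fingers move at their own pace and stop on an object; "grip_force" is the grip in N (left out, the last holds). Time passes only in rows, so rows that do not move let the fingers close, or fill a call up. It gives the time, the measured TCP pose, the force, the opening and the grip force at its end, in the units of the state.
- get_obs(): the state, without advancing time (a new reading comes with each control period).
- read_camera(name): name is "scene" or "side" or "wrist"; returns a dict with "color" (384x512x3 uint8, blue, green, red), "fx", "fy", "cx", "cy" (pixels), "rvec" (rotation vector, rad) and "tvec" (3), from world to camera coordinates, as OpenCV has them. Camera axes: x right, y down, z forward; pixel columns grow to the right and rows downward; lengths in m; the calibration is good to about 2 mm. A picture is of the moment at which its call begins. There is no depth.
- hand_in(): hands the job in; it is judged then, once.
The state is a dict: "t": time; "q": joint angles; "joint_vel": joint speeds; "joint_torque": joint torques, N m; "eef_pos": TCP position; "tool_rot": TCP orientation; "contact_force": force on the tool from outside, world axes, zero at the start; "torque": the same for the moment, N m; "gripper_width": opening from 0.0 (shut) to 1.0 (fully open); "grasp_force": force on a finger pad.
Only numpy, scipy, OpenCV 4.12 (cv2) and the standard library are available. Lean on these libraries where they do the work, as an engineer would, in place of code of your own. Each camera call takes 0.05 s, during which the arm holds its last target. There are 200 camera calls.

## Task

Turn the spice carousel gently, without setting it spinning, until the pepper mill (the jar with the broad, tall grinder head) stands front and centre, in line with the brass card holder on the side of the base that faces you. Keep a firm hold on the carousel so that it cannot turn while I lift the mill out: finish while still holding it still, do not let go. All the jars stay standing in their rings, and the things on the counter are left alone.

Things in the scene. Friction and masses are not known exactly. Their poses are not given: they have to be found in the camera images.
- plinth: fixed square wooden base of the spice carousel, 264 x 264 x 30 mm. Origin: centre of its underside on the counter, below the turning axis. Its front is its own -x side, facing the robot (turned up to 20 degrees either way): a fascia sloping 45 degrees, its foot 156 mm from the axis, with a brass card holder 72 x 22 mm in the middle. A jar is front and centre when on the plinth's -x axis
- turntable: revolving part: wooden tray 248 dia x 12 mm, post 16 mm dia with a knob on top, 8 wire rings (49 mm clear, 33 mm above the tray's top) 45 degrees apart, centres 90 mm from the axis, 7 with a loose jar. Origin: on the axis at the tray's underside, 36 mm above the counter. Its -x points at the mill's ring. Turns both ways without stops against 0.06 N m of rubbing, stays where left
- knob (a point): centre of the round wooden knob on top of the turntable's post, 222 mm above the counter, on the turning axis. Knob 42 mm dia; its upright side runs from 210 to 233 mm above the counter, its top is at 239 mm. Nothing else on the carousel stands above 184 mm, so it can be gripped from above at any yaw
- mill: the pepper mill: amber-glass jar 45 mm dia with a broad steel grinder head 45 mm dia on a black neck 39 mm dia, slightly domed, 136 mm tall in all; the only tall jar that is broad to the top. Stands loose in a ring of the carousel, with 2 mm of play all round. Origin: centre of its underside, 48 mm above the counter
- bottle: amber-glass bottle as tall as the mill (136 mm), 45 mm dia below but with a slender neck 18 mm dia and a small steel cap 22 mm dia. Stands loose in a ring of the carousel. Origin: centre of its underside
- jar1: plain amber-glass spice jar with a flat steel screw lid, 45 dia x 92 mm tall, standing in one of the carousel's rings at the start (which one varies). Origin: centre of its underside.
- jar2: plain amber-glass spice jar with a flat steel screw lid, 45 dia x 92 mm tall, standing in one of the carousel's rings at the start (which one varies). Origin: centre of its underside.
- jar3: plain amber-glass spice jar with a flat steel screw lid, 45 dia x 92 mm tall, standing in one of the carousel's rings at the start (which one varies). Origin: centre of its underside.
- jar4: plain amber-glass spice jar with a flat steel screw lid, 45 dia x 92 mm tall, standing in one of the carousel's rings at the start (which one varies). Origin: centre of its underside.
- jar5: plain amber-glass spice jar with a flat steel screw lid, 45 dia x 92 mm tall, standing in one of the carousel's rings at the start (which one varies). Origin: centre of its underside.
- spare_jar: bystander: the same plain jar, 45 dia x 92 mm, standing on the counter near the carousel. Origin: centre of its underside
- mortar: bystander: heavy stone mortar bowl, 110 mm dia x 70 mm, on the counter. Origin: centre of its underside
- mug: bystander: white mug, 80 mm dia x 90 mm, handle on its own +y, on the counter. Origin: centre of its underside
Not all that is in view belongs to the job. What is shaped like the jar5 but blue or purple is not meant.

How it is judged:
At the end, for the whole second after the job is handed in: Holding: fingers press the turntable with over 3 N, it is still (under 0.08 rad/s), the mill at the front within 12 mm sideways of the plinth's centre line; all seven jars upright (0.15 rad), down in their rings (82 to 98 mm from the axis); spare jar, mortar and mug moved under 30 mm (x of mill in the frame of plinth below -0.06 m and y of mill in the frame of plinth between -0.012 and 0.012 m and angular speed of turntable below 0.08 rad/s and contact force between the fingers and turntable above 3 N and angle between each of mill, bottle, jar1, jar2, jar3, jar4, jar5's own z axis and vertical below 0.15 rad and horizontal distance between mill and turntable between 0.082 and 0.098 m and height (world z) of each of mill, bottle, jar1, jar2, jar3, jar4, jar5 below 0.056 m and horizontal distance between bottle and turntable between 0.082 and 0.098 m and horizontal distance between jar1 and turntable between 0.082 and 0.098 m and horizontal distance between jar2 and turntable between 0.082 and 0.098 m and horizontal distance between jar3 and turntable between 0.082 and 0.098 m and horizontal distance between jar4 and turntable between 0.082 and 0.098 m and horizontal distance between jar5 and turntable between 0.082 and 0.098 m and distance of each of spare_jar, mortar, mug from where it was at the start of the episode below 0.03 m); the arm keeps its last pose, push and grip.
It fails at once if the carousel is set spinning (over 3.5 rad/s) (angular speed of turntable above 3.5 rad/s).
It fails at once if a jar in the carousel is tipped over or lifted out of its ring (angle between any of mill, bottle, jar1, jar2, jar3, jar4, jar5's own z axis and vertical above 0.35 rad or height (world z) of any of mill, bottle, jar1, jar2, jar3, jar4, jar5 above 0.085 m).
It fails at once if the spare jar, the mortar or the mug is pushed away or knocked over (distance of any of spare_jar, mortar, mug from where it was at the start of the episode above 0.03 m or angle between any of spare_jar, mortar, mug's own z axis and vertical above 0.35 rad).
It also fails if it takes over 56 s, if anything falls off the work surface, if the arm or the gripper's body presses on something with over 40 N, if the wrist force passes 120 N, or if a joint passes its speed limit or range.

## Working session

There is one attempt and no reset: what is moved stays moved. The work goes in short steps, Python scripts to look and compute and a tool call to move; the robot and the scene stay as the last step left them, time stands still between calls to the robot, and variables do not carry over. Pictures are saved under pics/ and viewed, at most 10 in all, crops included, and the job is handed in when it is done.

Besides the shell and the picture viewer there is one more tool, called after "Request:" by a JSON object that holds its "fn" and its "kwargs", one argument or row to a line. jog_arm: Moves the arm, as the interface text tells. Scaled input: -1 to 1 covers 20 mm each way for a shift and 4 degrees each way for a turn. Its arguments: {"type":"object","properties":{"moves":{"type":"array"},"grip_force":{"type":"number"}},"required":["moves"]}

```bash
mkdir -p pics; cat > h.py <<'E'
from station import *
import numpy as np, cv2
def P(c):
    R=cv2.Rodrigues(np.array(c["rvec"],float))[0]; return R,np.array(c["tvec"],float).ravel()
def ray(c,u,v):
    R,t=P(c); d=R.T@np.array([(u-c["cx"])/c["fx"],(v-c["cy"])/c["fy"],1.]); return -R.T@t,d/np.linalg.norm(d)
def onz(c,u,v,z):
    o,d=ray(c,u,v); return o+d*(z-o[2])/d[2]
def tri(rs):
    A=sum(np.eye(3)-np.outer(d,d) for o,d in rs); b=sum((np.eye(3)-np.outer(d,d))@o for o,d in rs); return np.linalg.solve(A,b)
def proj(c,p):
    R,t=P(c); q=R@np.array(p)+t; return [c["fx"]*q[0]/q[2]+c["cx"],c["fy"]*q[1]/q[2]+c["cy"]]
E
python3 - <<'E'
from h import *
import pickle
d={n:read_camera(n) for n in("scene","side")}
pickle.dump(d,open("c0.pkl","wb"))
for n in d: cv2.imwrite(f"pics/{n}0.png",cv2.resize(d[n]["color"],(800,600),interpolation=cv2.INTER_CUBIC)); print(n,ray(d[n],256,192))
o=get_obs();print(o)
E
```

```text
scene (array([ 1.33414188, -0.04906377,  1.13613549]), array([-0.5929791 ,  0.05478807, -0.80335176]))
side (array([0.54849876, 0.78738254, 0.77056201]), array([ 0.06098454, -0.77802256, -0.62526937]))
{'t': 0.1, 'q': array([-1.37908594,  0.47772166,  0.02230115,  1.55637144, -0.01149066,
        1.10925291, -0.08310804]), 'joint_vel': array([-0.00092861, -0.00329576,  0.00184335, -0.00403805,  0.00046796,
        0.00044873,  0.00020098]), 'joint_torque': array([ 3.85512103e-03, -5.97764397e+01,  1.61333978e+00, -2.81952721e+01,
        1.27859481e-02,  4.97173503e-03, -1.46029475e-05]), 'eef_pos': array([0.19918536, 0.64438599, 0.23041131]), 'tool_rot': array([-6.79648194e-05,  1.49318221e-01,  9.88788859e-01, -8.10064149e-04]), 'contact_force': array([-0.11990003, -0.68396793, -0.10006835]), 'torque': array([-0.0111106 , -0.00154037,  0.00912616]), 'grasp_force': 0.0, 'gripper_width': 0.9996047124962416}
```

View pics/scene0.png

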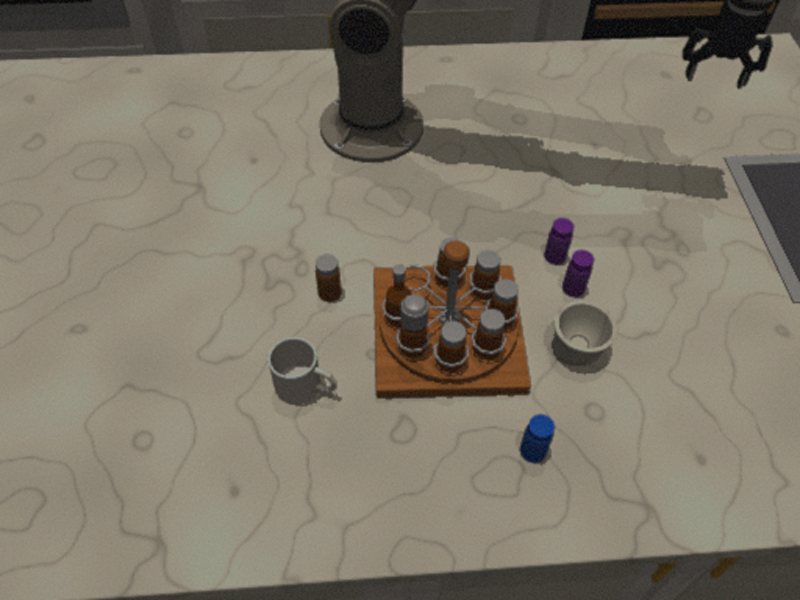

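View pics/side0.png

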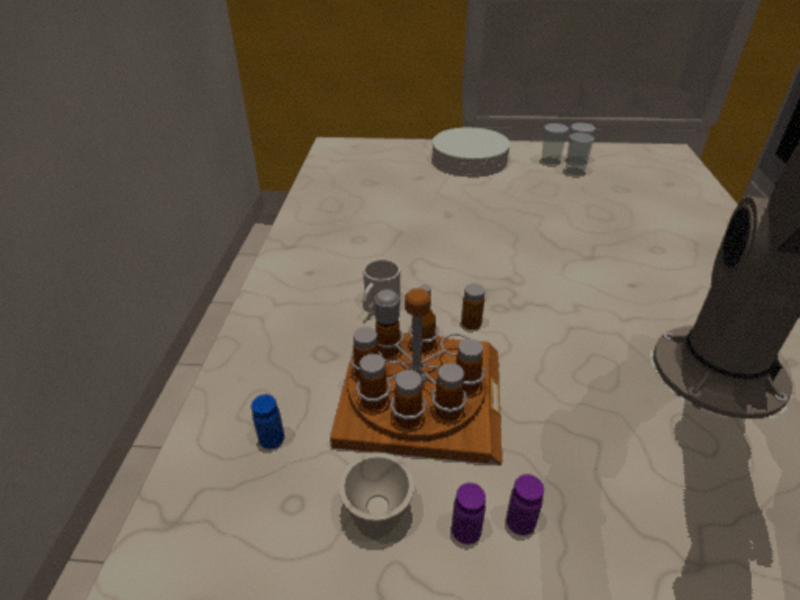

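The scene view (800x600 scale) shows two tall jars. One at (414,318) is broad to the top, and the one at (399,280) has a slender neck and small cap, so it is the bottle. The knob is at (456,255). In the side view the mill is at (387,310), the knob at (418,300), and the card holder at (495,397) on the robot side. The blue and purple jars are decoys. I'll confirm this in an enlarged crop.

```bash
python3 - <<'E'
import pickle,cv2,numpy as np
d=pickle.load(open("c0.pkl","rb"))
a=d["scene"]["color"][148:258,232:347]; b=d["side"]["color"][178:298,205:330]
f=lambda i:cv2.convertScaleAbs(cv2.resize(i,(400,int(400*i.shape[0]/i.shape[1])),interpolation=cv2.INTER_CUBIC),alpha=1.5)
a,b=f(a),f(b);h=max(a.shape[0],b.shape[0]);pad=lambda i:cv2.copyMakeBorder(i,0,h-i.shape[0],0,0,0)
print(a.shape,b.shape)
cv2.imwrite("pics/crop0.png",np.hstack([pad(a),pad(b)]))
E
```

```text
(382, 400, 3) (384, 400, 3)
```

View pics/crop0.png

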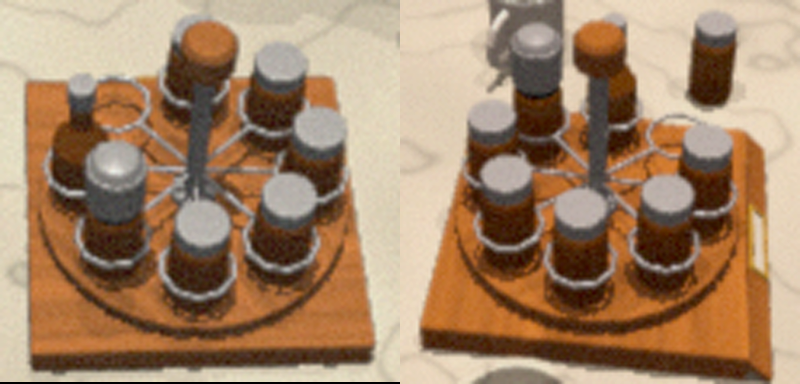

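The crop confirms it: the mill is at left-crop (115,165) and right-crop (536,50), with a broad, domed grinder head on a black neck. The bottle at (80,100) has a slender neck. Next I'll measure.

```bash
cat > m.py <<'E'
from h import *
import pickle
d=pickle.load(open("c0.pkl","rb"));s,e=d["scene"],d["side"]
S=lambda x,y:(232+x*115/400-.35,148+y*115/400-.35); E_=lambda x,y:(205+(x-400)*125/400-.35,178+y*125/400-.35)
knob=tri([ray(s,*S(210,48)),ray(e,*E_(600,48))])
millh=tri([ray(s,*S(116,170)),ray(e,*E_(537,60))])
print("knob",knob,"mill head",millh)
# plinth top corners z=.03: edges by corners
cs=[onz(s,*S(*p),.03) for p in((32,356),(372,349),(333,78),(27,82))]
ce=[onz(e,*E_(*p),.03) for p in((422,330),(737,358),(745,130))]
print("scene corners",np.round(cs,3)); print("side corners",np.round(ce,3))
# card holder, z ~ mid
print("card",[np.round(onz(e,*E_(759,240),z),3) for z in(.01,.015,.02)])
ax=knob[:2]
# other jars: lid centres z=.14 scene and side
for p in((200,222),(290,192),(320,130),(281,62)):
    q=onz(s,*S(*p),.14)[:2]-ax; print("jar s",np.degrees(np.arctan2(q[1],q[0])),np.hypot(*q))
for p in((493,118),(507,172),(581,208),(667,193),(707,145)):
    q=onz(e,*E_(*p),.14)[:2]-ax; print("jar e",np.degrees(np.arctan2(q[1],q[0])),np.hypot(*q))
q=millh[:2]-ax; print("mill",np.degrees(np.arctan2(q[1],q[0])),np.hypot(*q))
E
python3 m.py
```

```text
knob [0.57385627 0.10922168 0.22505356] mill head [0.62886104 0.04047725 0.15563622]
scene corners [[ 0.704 -0.028  0.03 ]
 [ 0.716  0.23   0.03 ]
 [ 0.451  0.244  0.03 ]
 [ 0.438 -0.017  0.03 ]]
side corners [[ 0.708  0.237  0.03 ]
 [ 0.458  0.245  0.03 ]
 [ 0.438 -0.017  0.03 ]]
card [array([0.43 , 0.104, 0.01 ]), array([0.431, 0.108, 0.015]), array([0.432, 0.113, 0.02 ])]
jar s -7.5771349510657 0.09190770018300405
jar s 39.26792722548852 0.08945831845265696
jar s 80.76049225382411 0.08876307172792171
jar s 128.1611115606259 0.08642902946036865
jar e -4.299263118789743 0.08856469458553368
jar e 38.450811844545484 0.08870517535013646
jar e 84.29384066525996 0.08965433075197103
jar e 129.2119301938758 0.08877673599341056
jar e 171.4844159113297 0.08911142186204113
mill -51.335503842123366 0.08804158743434827
```

Request:
{"fn": "jog_arm", "kwargs": {
  "moves": [0,0,-1,0,0,0,1,0,0,-1,0,0,0,1,-1,-0.78,-1,0,0,0,1,-1,-0.78,0,0,0,0,1,-1,-0.78,0,0,0,0,1,-1,-0.78,0,0,0,0,1,-1,-0.78,0,0,0,0,1,-1,-0.78,0,0,0,0,1]
}}

```text
t: 0.77
eef_pos: [0.2868, 0.5187, 0.2909]
tool_rot: [-0.0, 0.149, 0.989, -0.0]
contact_force: [-0.3, -0.5, 0.5]
gripper_width: 1.004
grasp_force: 0.0
```

Request:
{"fn": "jog_arm", "kwargs": {
  "moves": [-1,-0.78,0,0,0,0,1,-1,-0.78,0,0,0,0,1,-1,-0.78,0,0,0,0,1,-1,-0.78,0,0,0,0,1,-1,-0.78,0,0,0,0,1,-1,-0.78,0,0,0,0,1,-1,-0.78,0,0,0,0,1,-1,-0.78,0,0,0,0,1]
}}

```text
t: 1.43
eef_pos: [0.4027, 0.3522, 0.291]
tool_rot: [-0.0, 0.149, 0.989, -0.0]
contact_force: [0.5, 0.5, -0.4]
gripper_width: 1.001
grasp_force: 0.0
```

Request:
{"fn": "jog_arm", "kwargs": {
  "moves": [-1,-0.78,0,0,0,0,1,-1,-0.78,0,0,0,0,1,-1,-0.78,0,0,0,0,1,-1,-0.78,0,0,0,0,1,-1,-0.78,0,0,0,0,1,-0.5,-0.4,0,0,0,0,1,0,0,0,0,0,0,1,0,0,0,0,0,0,1]
}}

```text
t: 2.1
eef_pos: [0.4819, 0.2386, 0.291]
tool_rot: [-0.0, 0.15, 0.989, -0.0]
contact_force: [-0.3, 0.2, 1.5]
gripper_width: 1.003
grasp_force: 0.0
```

```bash
python3 - <<'E'
from h import *
import pickle
w=read_camera("wrist");o=get_obs();pickle.dump((w,o),open("w1.pkl","wb"))
print(o["eef_pos"],o["tool_rot"],o["q"])
print(ray(w,256,192),proj(w,[.575,.109,.239]))
cv2.imwrite("pics/w1.png",cv2.convertScaleAbs(cv2.resize(w["color"],(768,576)),alpha=1.4))
E
```

```text
[0.48139012 0.23965942 0.291001  ] [-4.43861731e-04  1.49086684e-01  9.88824029e-01  5.14184428e-05] [-0.79715938  0.19467233  0.25634178  1.82500402 -0.0549908   1.12932677
  0.74959696]
(array([0.40337477, 0.26285935, 0.43415867]), array([ 0.30823231, -0.11305407, -0.94456954])) [np.float64(156.41664349276346), np.float64(336.9725303315616)]
```

View pics/w1.png

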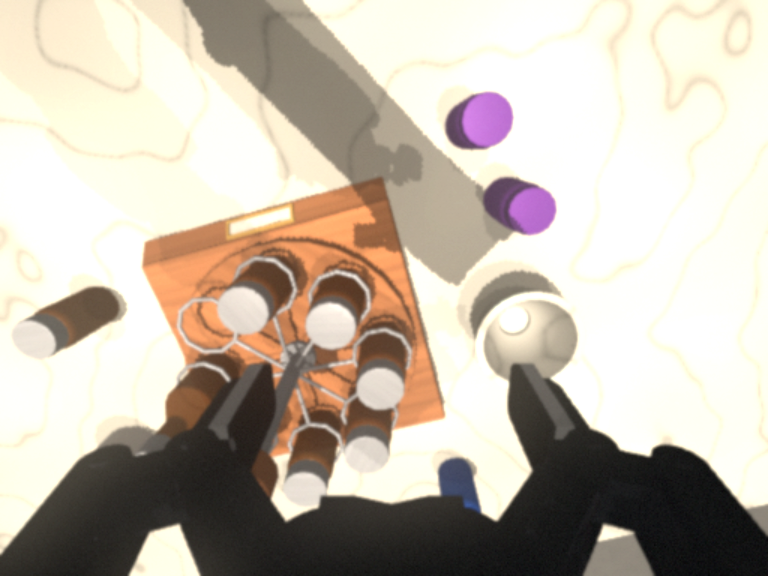

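The wrist view shows the card holder at (261,221) on the fascia, which runs from (148,243) to (382,179). The knob is hidden by the left finger, and the ring post sits at about (297,360). Next I'll check the heading and move over the knob.

```bash
python3 - <<'E'
from h import *
import pickle
w,o=pickle.load(open("w1.pkl","rb"))
q=lambda x,y,z:onz(w,x/1.5-.2,y/1.5-.2,z)
f=[q(148,243,0),q(382,179,0)];t=[q(146,268,.03),q(387,201,.03)];c=q(261,221,.015);b=q(443,415,.03)
for g in(f,t):
    v=g[1]-g[0];print(np.round(g,3),"yaw",np.degrees(np.arctan2(v[1],v[0]))-90,"mid",(g[0]+g[1])/2)
v=t[1]-b;print("right edge",np.degrees(np.arctan2(v[1],v[0]))-180,b)
print("card",c)
K=np.array([.5745,.1085]);print("card dir",np.degrees(np.arctan2(*(c[:2]-K)[::-1])))
print("post foot",q(297,356,.055))
for p in((243,310),(332,325),(380,388),(367,453),(306,489)):
    r=q(*p,.14)[:2]-K;print(np.degrees(np.arctan2(r[1],r[0])),np.hypot(*r))
E
```

```text
[[ 0.42  -0.018  0.   ]
 [ 0.431  0.245  0.   ]] yaw -2.3630392605808908 mid [0.42517258 0.11323828 0.        ]
[[ 0.442 -0.013  0.03 ]
 [ 0.45   0.244  0.03 ]] yaw -1.8714812664517098 mid [0.44582288 0.11551058 0.03      ]
right edge -2.5383351983945204 [0.70498489 0.23284476 0.03      ]
card [0.4328075  0.11363864 0.015     ]
card dir 177.9230150623805
post foot [0.57130058 0.10835554 0.055     ]
174.2464683296362 0.09102280769185253
129.4431093518817 0.09159699052145316
85.31933446012663 0.08968906263521548
41.11021255269209 0.08874807316739426
-4.809159338358969 0.0889289642250884
```

Request:
{"fn": "jog_arm", "kwargs": {
  "moves": [-1,-0.8,0,0,0,0,1,-1,-0.8,0,0,0,0,1,-1,-0.8,0,0,0,0,1,-1,-0.8,0,0,0,0,1,-1,-0.8,0,0,0,0,1,-1,-0.7,0,0,0,0,1,-0.35,-0.2,0,0,0,0,1,0,0,0,0,0,0,1]
}}

```text
t: 2.82
eef_pos: [0.575, 0.1072, 0.291]
tool_rot: [0.0, 0.15, 0.989, -0.0]
contact_force: [0.5, 0.2, 0.0]
gripper_width: 1.001
grasp_force: 0.0
```

```bash
python3 - <<'E'
from h import *
import pickle
w=read_camera("wrist");o=get_obs();pickle.dump((w,o),open("w2.pkl","wb"))
print(o["eef_pos"],o["tool_rot"],o["q"])
print(proj(w,[.574,.109,.239]))
cv2.imwrite("pics/w2.png",cv2.convertScaleAbs(cv2.resize(w["color"],(768,576)),alpha=1.2))
E
```

```text
[0.5741406  0.10889245 0.29094865] [-4.15082866e-04  1.49107747e-01  9.88820860e-01  1.16677528e-04] [-0.57345605  0.28270325  0.34964114  1.72579815 -0.10536276  1.15212794
  1.07784825]
[np.float64(262.4959799064775), np.float64(207.78474414018683)]
```

View pics/w2.png

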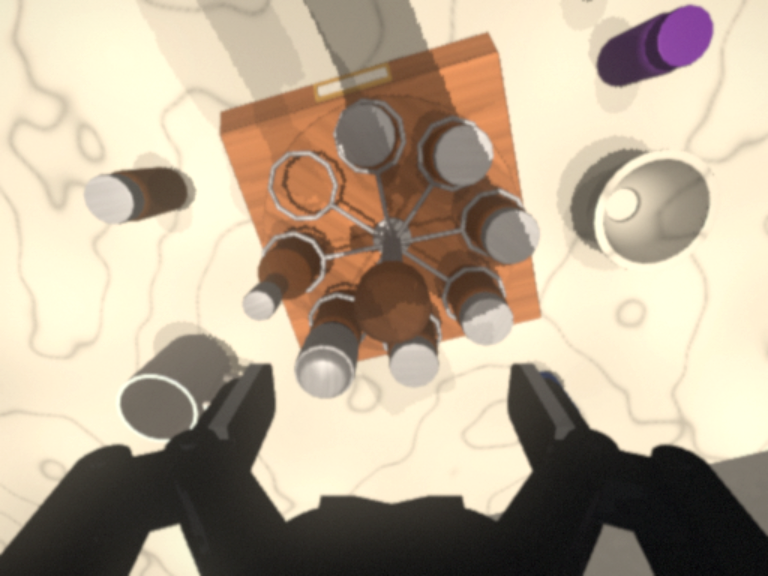

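The knob is at (394,300) between the fingers, with the mill at (326,370), the empty ring at (305,185), and the card at (352,84). Next I'll refine the knob position and angles from this view.

```bash
python3 - <<'E'
from h import *
import pickle
w,o=pickle.load(open("w2.pkl","rb"))
d=pickle.load(open("c0.pkl","rb"))
q=lambda x,y,z:onz(w,x/1.5-.2,y/1.5-.2,z)
print("knob",[q(394,302,z) for z in(.225,.232)])
s,e=d["scene"],d["side"]
print("tri3",tri([ray(w,394/1.5-.2,301/1.5-.2),ray(s,232+210*.2875-.35,148+48*.2875-.35),ray(e,205+200*.3125-.35,178+48*.3125-.35)]))
K=np.array([.574,.1085])
for p in((365,138),(461,155),(508,236),(487,321),(414,363)):
    r=q(*p,.14)[:2]-K;print(np.degrees(np.arctan2(r[1],r[0])),np.hypot(*r))
r=q(324,370,.18)[:2]-K;print("mill",np.degrees(np.arctan2(r[1],r[0])),np.hypot(*r))
r=q(305,186,.08)[:2]-K;print("ring",np.degrees(np.arctan2(r[1],r[0])),np.hypot(*r))
a,b=q(222,133,.03),q(498,57,.03);c=q(540,318,.03);print(a,b,c,np.degrees(np.arctan2((b-a)[1],(b-a)[0]))-90,np.degrees(np.arctan2((b-c)[1],(b-c)[0]))-180,"card",q(352,83,.015))
E
```

```text
knob [array([0.57392021, 0.10909417, 0.225     ]), array([0.57132476, 0.10984525, 0.232     ])]
tri3 [0.57366367 0.10921113 0.22487789]
175.02844002210162 0.08844940599554858
130.93079599370057 0.0888346298762563
85.52898304840829 0.08640249134387319
39.55932109489388 0.08846033805377061
-5.648038850330605 0.08735565397972164
mill -52.46394536381342 0.08390199136888629
ring -140.9371974755769 0.0888525207713779
[ 0.43856076 -0.01490804  0.03      ] [0.45293143 0.24316706 0.03      ] [0.7101307  0.23238949 0.03      ] -3.1871699480579423 -2.3994930660330738 card [0.43223582 0.11327124 0.015     ]
```

Request:
{"fn": "jog_arm", "kwargs": {
  "moves": [0,0,0.75,0,0,0,1,0,0,0.75,0,0,0,1,0,0,0.75,0,0,0,1,0,0,0.75,0,0,0,1,0,0,0.75,0,0,0,1,0,0,0.75,0,0,0,1,0,0,0,0,0,0,1,0,0,0,0,0,0,1]
}}

```text
t: 3.53
eef_pos: [0.5731, 0.11, 0.2008]
tool_rot: [-0.001, 0.148, 0.989, 0.0]
contact_force: [0.8, -0.3, -0.2]
gripper_width: 1.0
grasp_force: 0.0
```

Request:
{"fn": "jog_arm", "kwargs": {
  "moves": [0,0,0,0,0,0,0.8,0,0,0,0,0,0,0.7,0,0,0,0,0,0,0.6,0,0,0,0,0,0,0.5,0,0,0,0,0,0,0.4,0,0,0,0,0,0,0.3,0,0,0,0,0,0,0.2,0,0,0,0,0,0,0.2],
  "grip_force": 50
}}

```text
t: 4.2
eef_pos: [0.5747, 0.1077, 0.2023]
tool_rot: [0.0, 0.149, 0.989, 0.0]
contact_force: [-2.7, -0.8, 6.2]
gripper_width: 0.473
grasp_force: 50.7
```

Request:
{"fn": "jog_arm", "kwargs": {
  "moves": [0,0,0,0,0,0.3,0.2,0,0,0,0,0,0.6,0.2,0,0,0,0,0,0.8,0.2,0,0,0,0,0,0.8,0.2,0,0,0,0,0,0.8,0.2,0,0,0,0,0,0.8,0.2,0,0,0,0,0,0.6,0.2,0,0,0,0,0,0.3,0.2]
}}

```text
t: 4.87
eef_pos: [0.5746, 0.1076, 0.2023]
tool_rot: [0.0, 0.32, 0.947, 0.0]
contact_force: [-2.2, 0.6, 6.5]
gripper_width: 0.468
grasp_force: 50.7
```

```bash
cat > chk.py <<'E'
from h import *
import pickle,sys
d={n:read_camera(n) for n in("scene","side")};o=get_obs();pickle.dump((d,o),open(sys.argv[1]+".pkl","wb"))
r=o["tool_rot"];print(o["t"],o["eef_pos"],"toolyaw",np.degrees(2*np.arctan2(r[2],r[1])),o["q"],o["contact_force"],o["torque"],o["grasp_force"],o["gripper_width"])
a=d["scene"]["color"][148:258,232:347]; b=d["side"]["color"][178:298,205:330]
f=lambda i:cv2.convertScaleAbs(cv2.resize(i,(400,384),interpolation=cv2.INTER_CUBIC),alpha=1.5)
cv2.imwrite(f"pics/{sys.argv[1]}.png",np.hstack([f(a),f(b)]))
E
python3 chk.py r1
```

```text
4.9667 [0.57462967 0.10757203 0.20225468] toolyaw 142.74606030805188 [-0.60968515  0.37536568  0.40796944  1.83016797 -0.17737822  0.97113796
  0.79398142] [-2.90590773  0.03469609  6.75509525] [-0.20132221  0.50824812 -0.08782051] 50.73136042803526 0.47265139982290233
```

View pics/r1.png

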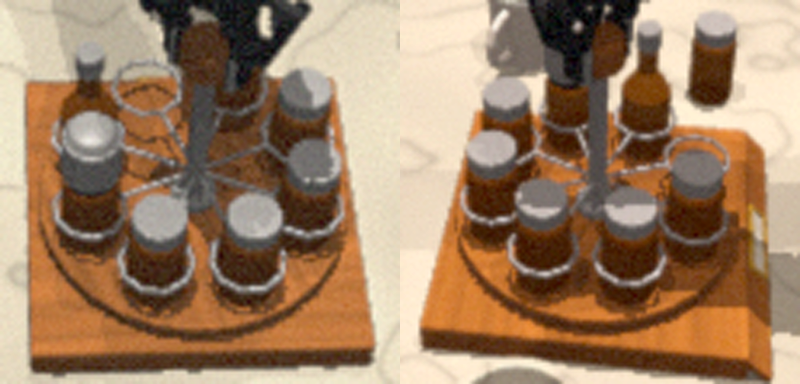

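The turntable follows the grip: the mill has moved to (92,145), about 20° clockwise. All the jars are standing, so I'll keep turning.

Request:
{"fn": "jog_arm", "kwargs": {
  "moves": [0,0,0,0,0,0.3,0.2,0,0,0,0,0,0.6,0.2,0,0,0,0,0,0.9,0.2,0,0,0,0,0,0.9,0.2,0,0,0,0,0,0.9,0.2,0,0,0,0,0,0.9,0.2,0,0,0,0,0,0.9,0.2,0,0,0,0,0,0.9,0.2]
}}

```text
t: 5.63
eef_pos: [0.5745, 0.1075, 0.2023]
tool_rot: [-0.0, 0.519, 0.855, 0.0]
contact_force: [-4.0, -1.2, 6.9]
gripper_width: 0.471
grasp_force: 50.8
```

Request:
{"fn": "jog_arm", "kwargs": {
  "moves": [0,0,0,0,0,0.9,0.2,0,0,0,0,0,0.9,0.2,0,0,0,0,0,0.9,0.2,0,0,0,0,0,0.9,0.2,0,0,0,0,0,0.9,0.2,0,0,0,0,0,0.9,0.2,0,0,0,0,0,0.9,0.2,0,0,0,0,0,0.9,0.2]
}}

```text
t: 6.3
eef_pos: [0.5743, 0.1074, 0.2022]
tool_rot: [-0.0, 0.716, 0.699, 0.0]
contact_force: [-4.0, -0.9, 8.5]
gripper_width: 0.47
grasp_force: 50.9
```

Request:
{"fn": "jog_arm", "kwargs": {
  "moves": [0,0,0,0,0,0.9,0.2,0,0,0,0,0,0.9,0.2,0,0,0,0,0,0.9,0.2,0,0,0,0,0,0.9,0.2,0,0,0,0,0,0.9,0.2,0,0,0,0,0,0.9,0.2,0,0,0,0,0,0.9,0.2,0,0,0,0,0,0.9,0.2]
}}

```text
t: 6.97
eef_pos: [0.5741, 0.1075, 0.2023]
tool_rot: [-0.001, 0.867, 0.499, -0.0]
contact_force: [-5.5, -0.9, 9.6]
gripper_width: 0.475
grasp_force: 51.0
```

Request:
{"fn": "jog_arm", "kwargs": {
  "moves": [0,0,0,0,0,0.9,0.2,0,0,0,0,0,0.9,0.2,0,0,0,0,0,0.9,0.2,0,0,0,0,0,0.9,0.2,0,0,0,0,0,0.9,0.2,0,0,0,0,0,0.6,0.2,0,0,0,0,0,0.3,0.2,0,0,0,0,0,0,0.2]
}}

```text
t: 7.63
eef_pos: [0.574, 0.1076, 0.2023]
tool_rot: [-0.001, 0.945, 0.328, -0.0]
contact_force: [-5.4, -1.5, 10.4]
gripper_width: 0.47
grasp_force: 51.2
```

```bash
python3 chk.py r2
```

```text
7.7333 [0.57396162 0.10751709 0.20225659] toolyaw 38.39934360837228 [-0.91934946  0.46864611  0.84609869  1.84896264 -0.41188979  1.01003422
 -0.80206043] [-5.52139256 -1.30803819  9.57802098] [-0.25894389  1.15514211 -0.06866485] 51.14838907662488 0.4723362959938844
```

View pics/r2.png

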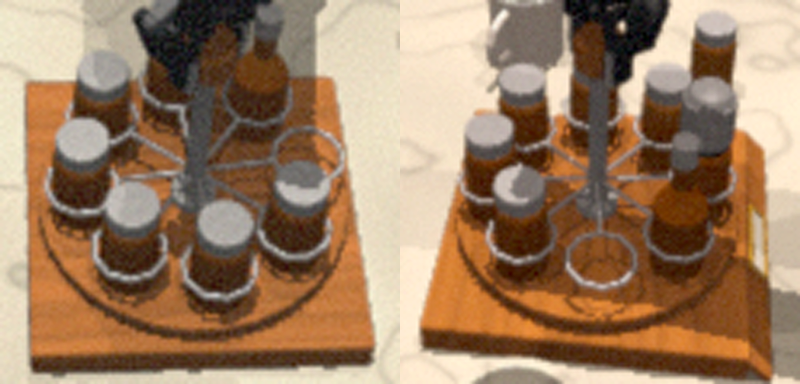

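All the jars are standing in their rings and the mill is near the front at right-crop (709,105). Next I'll measure the remaining angle from the lids.

```bash
python3 - <<'E'
from h import *
import pickle
d,o=pickle.load(open("r2.pkl","rb"));s,e=d["scene"],d["side"]
S=lambda x,y:(232+x*115/400-.35,148+y*110/384-.35); E_=lambda x,y:(205+(x-400)*125/400-.35,178+y*120/384-.35)
K=np.array([.574,.109])
for c,F,ps in((s,S,((104,70),(83,140),(131,206),(224,222),(301,183))),(e,E_,((523,81),(490,132),(519,186),(667,83)))):
  for p in ps:
    r=onz(c,*F(*p),.14)[:2]-K;a=np.degrees(np.arctan2(r[1],r[0]));print(round(a,1),"res",round((a+5)%45-5,1),np.hypot(*r))
r=onz(e,*E_(601,258),.081)[:2]-K;print("ring",np.degrees(np.arctan2(r[1],r[0])),np.hypot(*r))
r=onz(e,*E_(709,88),.18)[:2]-K;print("mill",np.degrees(np.arctan2(r[1],r[0])),np.hypot(*r))
E
```

```text
-128.4 res 6.6 0.08826406987545166
-83.0 res 7.0 0.09103030413171055
-39.5 res 5.5 0.09456035008791273
3.4 res 3.4 0.09160575972786172
47.3 res 2.3 0.09005607861201027
-39.1 res 5.9 0.08775623721457419
6.9 res 6.9 0.0891600945813381
50.2 res 5.2 0.09097362377508864
-132.4 res 2.6 0.08303296085317995
ring 94.73376877282703 0.08700055966643375
mill -173.14100662933075 0.08822355015793136
```

Request:
{"fn": "jog_arm", "kwargs": {
  "moves": [0,0,0,0,0,0.3,0.2,0,0,0,0,0,0.6,0.2,0,0,0,0,0,0.65,0.2,0,0,0,0,0,0.3,0.2,0,0,0,0,0,0,0.2,0,0,0,0,0,0,0.2,0,0,0,0,0,0,0.2,0,0,0,0,0,0,0.2]
}}

```text
t: 8.4
eef_pos: [0.5739, 0.1076, 0.2023]
tool_rot: [-0.001, 0.964, 0.267, -0.001]
contact_force: [-6.1, 0.2, 10.4]
gripper_width: 0.474
grasp_force: 51.2
```

```bash
python3 chk.py r3
```

```text
8.5 [0.57394848 0.10759406 0.20228188] toolyaw 31.0038922546012 [-0.94037826  0.48078226  0.87979464  1.85003072 -0.4339368   1.01626332
 -0.9101349 ] [-6.38659422 -0.12120666  9.54473688] [-0.23870689  1.2140426  -0.04662919] 51.15908436018799 0.4760506786839788
```

View pics/r3.png

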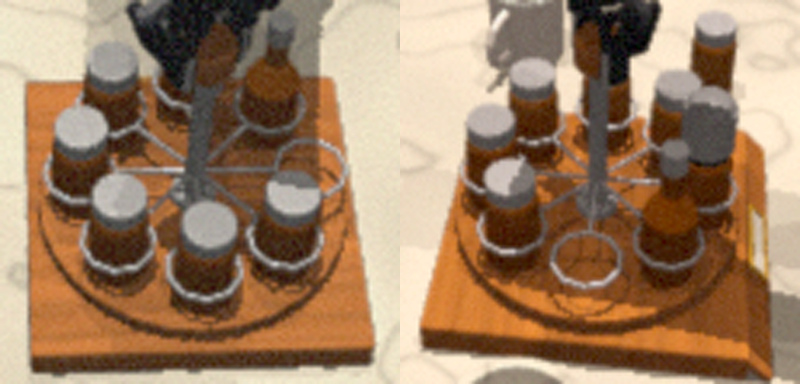

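The mill is at right-crop (711,110), in line with the card, and all the jars are upright. I'll make one final angle check.

```bash
python3 - <<'E'
from h import *
import pickle
d,o=pickle.load(open("r3.pkl","rb"));s,e=d["scene"],d["side"]
S=lambda x,y:(232+x*115/400-.35,148+y*110/384-.35); E_=lambda x,y:(205+(x-400)*125/400-.35,178+y*120/384-.35)
K=np.array([.574,.109]);R=[]
for c,F,ps in((s,S,((112,61),(82,129),(119,194),(209,223),(293,194))),(e,E_,((533,76),(490,122),(509,178),(677,88)))):
  for p in ps:
    r=onz(c,*F(*p),.14)[:2]-K;a=np.degrees(np.arctan2(r[1],r[0]));R.append((a+20)%45-20)
r=onz(e,*E_(587,258),.081)[:2]-K;R.append((np.degrees(np.arctan2(r[1],r[0]))+20)%45-20)
print(np.round(R,1),np.mean(R),"target -2.5")
E
```

```text
[-0.5  0.5 -2.7 -3.4 -5.1 -1.2 -0.9 -2.3 -4.4 -2.5] -2.247363024456937 target -2.5
```

```bash
python3 -c "
from station import *
print(hand_in())"
```

```text
the job is handed in; nothing more can be done
None
```

The pepper mill is front and centre, measured within about 1° of the card holder's centre line. The gripper still holds the knob at about 51 N, all the jars were upright in their rings in the last pictures, and the job is handed in, though no verdict was shown.

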